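# Set the burr gap of a sample mill: knob to its stop, six clicks back, lock

### The arm

A 7-joint arm with a two-finger parallel gripper is mounted at the origin on a cart in front of the work surface, level with it; the furniture and walls round the work are solid. World frame = base frame: x ahead of the robot, y to its left, z up, the work surface at z = 0. Lengths are in m, angles in rad, forces in N, time in s.
With the tool pointing down it reaches from about 0.35 to 0.9 m from the base axis. Payload 8.1 kg.
Tool frame: the origin (TCP) lies midway between the tips of the shut fingers; the grasp point (between the pads) lies 19 mm behind it; z points along the fingers, y is the line along which they close (so a half turn about z gives the same grasp; the last joint's range is limited). The gripper opens to 92 mm and grips with 3 to 60 N. Pads are 19 mm wide; open, the fingers measure 130 mm over their backs; the gripper's body (75 mm by 190 mm) begins 47 mm behind the grasp point.
Start: joints at [-1.233, 0.434, 0.025, 1.573, -0.012, 1.134, -0.075], TCP at [0.267, 0.565, 0.227] pointing down, gripper open.
Joint ranges: [-2.62, 2.62], [-0.44, 2.09], [-1.27, 1.32], [0.08, 2.57], [-1.32, 4.46], [0.12, 2], [-2.74, 2.74]. Speed limits (rad/s): [2.22, 2.22, 3.01, 3.01, 3.14, 3.14, 3.14].

### API

Orientations are given as a rotation vector (axis times angle).
In Python, from cell import arm gives the robot as it stands.
- The arm moves only by the tool carry_out, never from a script. Its arguments are lists of equal length, an entry for each row: "claw": the finger opening in cm, from 0 to 9.18; "delta_pos": the shift along the tool's x, y, z in cm, a list of three; "angular": the turn, a rotation vector about the tool's x, y, z in rad, a list of three. In form: {"claw": [claw, ...], "delta_pos": [[dx, dy, dz], ...], "angular": [[ax, ay, az], ...]}. A call has 1 to 20 rows; each row shifts and turns the commanded pose from where the row before left it, along the tool's axes as they then stand; what a row does not reach is not made up. A row lasts 1/10 s, in which the tool goes at most 50 mm and 8.59 degrees, less where a joint would pass 70% of its speed; a pose out of reach is approached as far as the arm can. A call with a gripper value outside its range is refused whole. The fingers move at their own pace and stop on an object; "force" is the grip in N (left out, the last holds). Time passes only in rows, so rows that do not move let the fingers close. It gives the time, the measured TCP pose, the force, the opening and the grip force at its end, in the units of the state.
- arm.observe(): the state, without advancing time (a new reading comes with each control period).
- arm.get_image(name): name is "scene" or "side" or "wrist"; returns a dict with "frame" (480x640x3 uint8, red, green, blue), "mtx" (3x3 intrinsics, pixels), "T" (4x4, takes a point from camera to world coordinates). Camera axes: x right, y down, z forward; pixel columns grow to the right and rows downward; lengths in m; the calibration is good to about 2 mm. A picture is of the moment at which its call begins. There is no depth.
- arm.sign_off(): hands the job in; it is judged then, once.
Trained networks look in a picture, given as the dict that the camera call returned (one of the last four; its "shot" number tells which), for a name from the list of things; names that differ only in an ending like _2 or _b are one class to them, and where a whole thing is asked for, a point or a joint stands for the part that bears it (a point fixed in the world has none). Each returns a list of dicts, best first, with "conf" (0 to 1); they miss things now and then, are a little off and sometimes report something else, mostly with a low value. They report only what shows in the picture. A call takes as long as a camera call.
- arm.look_for(label, picture): "centre" ([column, row] as shares, 0 to 1, of the picture: columns of its width, rows of its height, amid what is visible of it).
- arm.trace(label, picture): "region" (480x640 bool, what is visible of it) and "centre" ([column, row] as shares, 0 to 1, of the picture: columns of its width, rows of its height, amid what is visible of it).
- arm.place_of(label, picture): "centre" ([column, row] as shares, 0 to 1, of the picture: columns of its width, rows of its height: a listed point, or the origin of a listed thing).
The state is a dict: "clock": time; "joints": joint angles; "dq": joint speeds; "joint_efforts": joint torques, N m; "position": TCP position; "ee_rot": TCP orientation; "force": force on the tool from outside, world axes, zero at the start; "ft_torque": the same for the moment, N m; "width": opening from 0.0 (shut) to 1.0 (fully open); "gripper_force": force on a finger pad.
Only numpy, scipy, OpenCV 4.12 (cv2) and the standard library are available. Lean on these libraries where they do the work, as an engineer would, in place of code of your own. Each camera call takes 0.05 s, during which the arm holds its last target. There are 200 camera calls.

### The job

Set the burr gap of the sample mill: turn the round knob on its tower clockwise until it comes up against its stop, without forcing it past, then turn it back exactly six clicks. Then swing the lock lever beside it fully across to its other end, leaving the knob on the sixth click and the things around the mill where they stand.

Things in the scene. Friction and masses are not known exactly. Their poses are not given: they have to be found in the camera images.
- mill: bench sample mill, fixed to the worktop: a grey plinth 112 x 212 mm, top at z = 45 mm, carrying a burr tower with a round black knob and a lock lever. Origin on the worktop; z up, x away from the robot at yaw 0. The tower and knob axis is at mill (0, 45) mm, the lever's pivot at (0, -55) mm; a capped feed port, 25 mm diameter and up to z = 95 mm, stands at (45, 0) mm.
- tower_top (a point): fixed point on the knob's axis, on the steel ring (68 mm diameter, top at z = 91 mm) on the aluminium tower (88 mm diameter), under the knob; axes as the mill's. The ring carries the knob's stop, which is a little springy (gives up to 5 degrees). Press on the stop with about 0.15 to 0.25 N m; forced harder (0.5 N m at most), the ring slips and the mill's zero is lost. A beaker stands at mill +y.
- knob_grip (a point): point on the axis of the round black knob at z = 117 mm, x along the rib on its top, turning with it. Its grip is a cylinder of 41 mm diameter, z = 99 to 128 mm (flat top), over a 52 mm skirt. It clicks every 20 degrees (about 0.08 N m to pass) and rests in the nearest click. Clockwise from above it meets a stop (click zero), unseen and different each time, 2 to 6 clicks from the start.
- lever_pivot (a point): point fixed on the plinth, on the vertical pivot axis of the lock lever, 73 mm above the worktop; axes parallel to the mill's
- lever_peg (a point): centre of the upright black peg at the end of the lock lever, 38 mm from the pivot axis, 73 mm above the worktop at mid grip. The peg is 12 mm in diameter, from 59 to 83 mm above the worktop. Turns with the lever.
- lock_lever (a joint): angle of the lock lever, rad. It turns counter-clockwise, seen from above, from 0 (open, peg towards mill -x, 50 degrees short of mill -y) through mill -y (at 0.873) to 1.745 (locked, against its end stop, peg towards mill +x). Friction about 0.06 N m; it stays where it is left.
- beaker: 50 ml glass beaker, 44 mm diameter, 58 mm high, loose, left of the mill below its spout; origin under its centre
- brown_bottle: small brown glass bottle with black cap, 49 mm diameter, 96 mm high, loose; origin under its centre
- bead_jar: clear jar with white lid, 52 mm diameter, 76 mm high, loose; origin under its centre
- book: dark blue logbook lying flat, 208 x 155 x 18 mm, loose; origin under its centre
- timer: white bench timer lying flat, 66 x 62 x 18 mm, loose; origin under its centre
- white_bottle: white plastic bottle with red cap, 45 mm diameter, 82 mm high, loose; origin under its centre

How it is judged:
On the way, in this order (a step that is already met when the one before it is completed fails the run):
1. the knob is against its clockwise stop (within about 6 degrees) (distance between knob_mark and stop_mark below 0.0027 m), for 0.1 s.
2. the knob is on the sixth click back from the stop (within 6 degrees) (distance between knob_mark and six_mark below 0.0026 m), for 0.2 s.
3. the lock lever is fully across, within 0.12 rad of its end stop, with the knob still on the sixth click (value of joint lock_lever above 1.625 rad and distance between knob_mark and six_mark below 0.0026 m), for 0.2 s.
At the end, for the whole second after the job is handed in: The knob rests on the sixth click back from its clockwise stop (within 6 degrees) and the lock lever is fully across (within 0.12 rad of its end stop) (all of step 3); the robot touches nothing.
It fails at once if the stop is forced so that the ring below the knob slips by more than about 8 degrees (distance of stop_mark from where it was at the start of the episode above 0.0035 m).
It fails at once if a bystander is pushed more than 30 mm or knocked over (distance of any of beaker, brown_bottle, bead_jar, book, timer, white_bottle from where it was at the start of the episode above 0.03 m or angle between any of beaker, brown_bottle, bead_jar, white_bottle's own z axis and vertical above 0.5 rad).
It also fails if it takes over 72 s, if anything falls off the work surface, if the arm or the gripper's body presses on something with over 40 N, if the wrist force passes 120 N, or if a joint passes its speed limit or range.

## Working session

There is one attempt and no reset: what is moved stays moved. The work goes in short steps, Python scripts to look and compute and a tool call to move; the robot and the scene stay as the last step left them, time stands still between calls to the robot, and variables do not carry over. Pictures are saved under pics/ and viewed, at most 10 in all, crops included, and the job is handed in when it is done.

Besides the shell and the picture viewer there is one more tool, called after ">>>" as name(argument=value, ...) on one line, values as JSON. carry_out: Moves the arm, as the interface text tells. Its arguments: {"type":"object","properties":{"claw":{"type":"array","items":{"type":"number"}},"delta_pos":{"type":"array","items":{"type":"array","items":{"type":"number"}}},"angular":{"type":"array","items":{"type":"array","items":{"type":"number"}}},"force":{"type":"number"}},"required":["claw","delta_pos","angular"]}

```bash
mkdir -p pics; ls; cat > h.py <<'E'
import numpy as np,cv2
from cell import arm
from scipy.spatial.transform import Rotation as R
def ray(p,c):
    px=np.array([c[0]*640,c[1]*480,1]);d=p["T"][:3,:3]@np.linalg.inv(p["mtx"])@px
    return p["T"][:3,3],d/np.linalg.norm(d)
def tri(rs):
    A=sum(np.eye(3)-np.outer(d,d) for o,d in rs);b=sum((np.eye(3)-np.outer(d,d))@o for o,d in rs)
    x=np.linalg.solve(A,b);return x,[round(float(np.linalg.norm((np.eye(3)-np.outer(d,d))@(x-o)))*1000,1) for o,d in rs]
def atz(r,z): o,d=r;return o+d*(z-o[2])/d[2]
def proj(p,X):
    T=np.linalg.inv(p["T"]);q=p["mtx"]@(T[:3,:3]@np.asarray(X)+T[:3,3]);return q[:2]/q[2]
E
cat > a.py <<'E'
from h import *
P={n:arm.get_image(n) for n in("scene","side")}
for n in P: cv2.imwrite(f"pics/{n}0.png",P[n]["frame"][...,::-1])
print(arm.observe())
for l in["mill","tower_top","knob_grip","lever_pivot","lever_peg","beaker","brown_bottle","bead_jar","book","timer","white_bottle"]:
    rs=[]
    for n in P:
        r=arm.place_of(l,P[n])
        print(l,n,[(round(x["conf"],2),np.round(np.array(x["centre"])*[640,480],0)) for x in r[:2]])
        if r: rs.append(ray(P[n],r[0]["centre"]))
    if len(rs)==2: print("   ",tri(rs))
print(arm.observe()["clock"])
E
python3 a.py
```

```text
pics
{'clock': 0.1, 'joints': array([-1.23259435,  0.43516766,  0.02494773,  1.57398827, -0.01159602,
        1.13401522, -0.07514304]), 'dq': array([ 0.00051146, -0.00405393, -0.00210939, -0.00093803,  0.00165741,
       -0.00029259,  0.00017449]), 'joint_efforts': array([ 2.58706808e-03, -6.69122744e+01,  9.87728834e-01, -3.15146291e+01,
       -6.05401467e-02,  3.72902001e-02,  2.54498946e-05]), 'position': array([0.26650571, 0.56482554, 0.22602114]), 'ee_rot': array([-6.86909307e-01, -3.06537916e+00,  2.23165805e-03]), 'force': array([-1.44309464,  0.06262911,  1.03385906]), 'ft_torque': array([-0.00970892, -0.00194888, -0.00135413]), 'gripper_force': 0.0, 'width': 1.0037273798468482}
mill scene [(0.87, array([346., 324.]))]
mill side [(0.83, array([397., 259.]))]
    (array([ 0.48052444, -0.20086578,  0.00239672]), [1.2, 1.2])
tower_top scene [(0.62, array([337., 290.]))]
tower_top side [(0.72, array([386., 240.]))]
    (array([ 0.47365724, -0.15684154,  0.09721506]), [1.7, 1.7])
knob_grip scene [(0.93, array([334., 286.]))]
knob_grip side [(0.6, array([386., 236.]))]
    (array
[... 426 characters left out ...]
[]
brown_bottle scene [(0.71, array([280., 209.]))]
brown_bottle side [(0.75, array([236., 275.]))]
    (array([ 0.49973991,  0.27086854, -0.0053541 ]), [4.1, 4.1])
bead_jar scene []
bead_jar side [(0.64, array([197., 279.]))]
book scene [(0.87, array([236., 169.]))]
book side [(0.92, array([145., 299.]))]
    (array([ 0.45131868,  0.52434635, -0.01259213]), [10.4, 10.4])
timer scene [(0.83, array([379., 443.]))]
timer side [(0.93, array([503., 264.]))]
    (array([ 4.04548722e-01, -5.04491641e-01,  1.41228072e-04]), [5.8, 5.8])
white_bottle scene [(0.69, array([424., 398.]))]
white_bottle side [(0.74, array([478., 233.]))]
    (array([ 0.54126234, -0.46891053,  0.01087589]), [2.8, 2.8])
1.2
```

View images.

View pics/scene0.png

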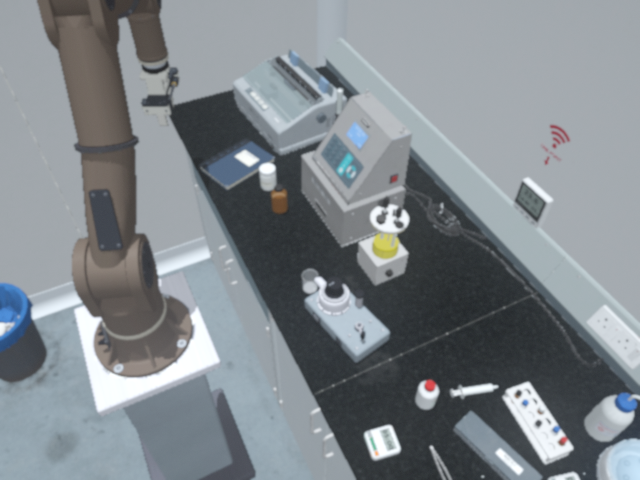

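View pics/side0.png

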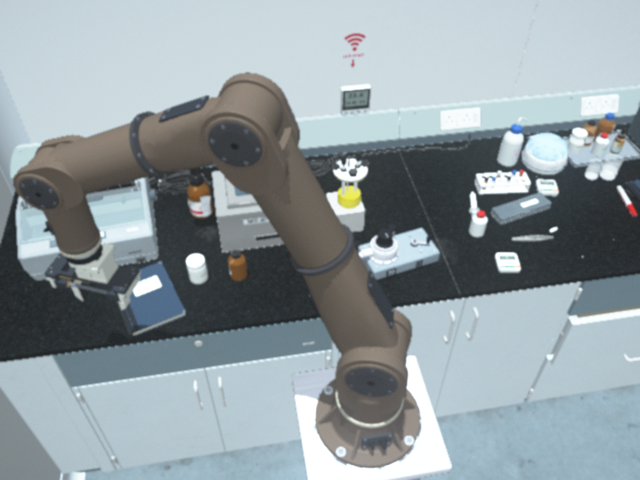

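>>> carry_out(claw=[9,9,9,9,9,9,9,9,9,9,9,9,9,9,9,9,9,9,9,9], delta_pos=[[-2.46,-2.82,-0.52],[-2.46,-2.82,-0.52],[-2.46,-2.82,-0.52],[-2.46,-2.82,-0.52],[-2.46,-2.82,-0.52],[-2.46,-2.82,-0.52],[-2.46,-2.82,-0.52],[-2.46,-2.82,-0.52],[-2.46,-2.82,-0.52],[-2.46,-2.82,-0.52],[-2.46,-2.82,-0.52],[-2.46,-2.82,-0.52],[-2.46,-2.82,-0.52],[-2.46,-2.82,-0.52],[-2.46,-2.82,-0.52],[-2.46,-2.82,-0.52],[-2.46,-2.82,-0.52],[-2.46,-2.82,-0.52],[-2.46,-2.82,-0.52],[-2.46,-2.82,-0.52]], angular=[[0,0,0],[0,0,0],[0,0,0],[0,0,0],[0,0,0],[0,0,0],[0,0,0],[0,0,0],[0,0,0],[0,0,0],[0,0,0],[0,0,0],[0,0,0],[0,0,0],[0,0,0],[0,0,0],[0,0,0],[0,0,0],[0,0,0],[0,0,0]])

```text
clock: 3.2
position: [0.4712, -0.1562, 0.3312]
ee_rot: [0.686, 3.065, 0.001]
force: [0.9, 0.2, 0.5]
width: 0.982
gripper_force: 0.0
```

>>> carry_out(claw=[9,9,9,9,9,9,9,9,9,9], delta_pos=[[0,0,0],[0,0,0],[0,0,0],[0,0,0],[0,0,0],[0,0,0],[0,0,0],[0,0,0],[0,0,0],[0,0,0]], angular=[[0,0,0.1],[0,0,0.1],[0,0,0.1],[0,0,0.1],[0,0,0.1],[0,0,0.1],[0,0,0.1],[0,0,0.1],[0,0,0.1],[0,0,0]])

```text
clock: 4.2
position: [0.471, -0.1547, 0.3308]
ee_rot: [1.954, 2.46, 0.0]
force: [-0.2, -1.3, 0.6]
width: 0.981
gripper_force: 0.0
```

```bash
cat > w.py <<'E'
from h import *
import sys
s=arm.observe();print(s["clock"],np.round(s["joints"],3),s["position"],s["ee_rot"],s["force"],s["ft_torque"])
p=arm.get_image("wrist");np.savez(sys.argv[1],**p)
cv2.imwrite(f"pics/{sys.argv[1]}.png",p["frame"][...,::-1])
print(p["T"].round(3).tolist(),p["mtx"].round(1).tolist())
for l,z in[("mill",0),("tower_top",.091),("knob_grip",.117),("lever_pivot",.073),("lever_peg",.073),("beaker",0)]:
    r=arm.place_of(l,p)
    print(l,[(round(x["conf"],2),np.round(np.array(x["centre"])*[640,480],1),atz(ray(p,x["centre"]),z).round(4)) for x in r[:2]])
E
python3 w.py w1
```

```text
4.2 [-0.413  0.15   0.734  1.754 -0.105  1.277  0.575] [ 0.47095804 -0.15469024  0.33080562] [1.95373980e+00 2.46004950e+00 4.32650484e-04] [-0.19964913 -1.34749377  0.55525494] [-0.0676309   0.03861311  0.00676284]
[[0.974, 0.216, 0.065, 0.454], [0.226, -0.932, -0.283, -0.078], [-0.001, 0.291, -0.957, 0.488], [0.0, 0.0, 0.0, 1.0]] [[351.6, 0.0, 319.8], [0.0, 351.6, 245.8], [0.0, 0.0, 1.0]]
mill [(0.74, array([315. , 227.3]), array([ 0.4741, -0.1973,  0.    ]))]
tower_top [(0.97, array([317.5, 208.3]), array([ 0.4681, -0.1527,  0.091 ]))]
knob_grip [(0.63, array([320. , 211.9]), array([ 0.4706, -0.151 ,  0.117 ]))]
lever_pivot [(0.75, array([318. , 282.4]), array([ 0.4908, -0.249 ,  0.073 ])), (0.41, array([319.9, 394. ]), array([ 0.5315, -0.4143,  0.073 ]))]
lever_peg [(0.95, array([301. , 305.2]), array([ 0.4764, -0.2851,  0.073 ])), (0.27, array([314. , 230.9]), array([ 0.4708, -0.1841,  0.073 ]))]
beaker [(0.62, array([320.8, 119.3]), array([ 0.4491, -0.054 ,  0.    ]))]
```

View pics/w1.png

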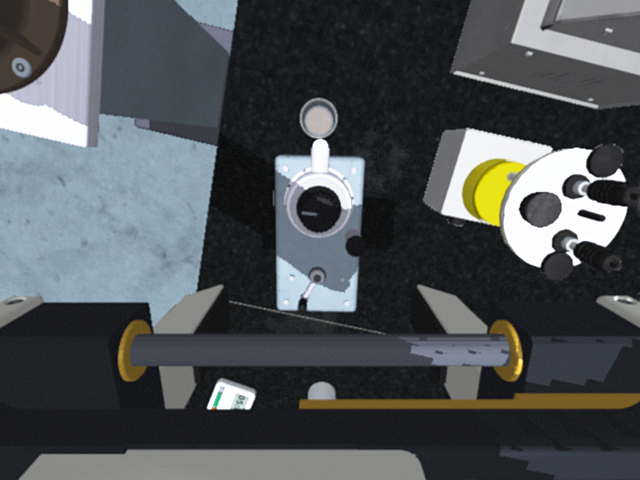

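>>> carry_out(claw=[9,9,9,9,9,9,9,9,9,9], delta_pos=[[0,0,0.5],[0,0,0.5],[0,0,0.5],[0,0,0.5],[0,0,0.5],[0,0,0.5],[0,0,0.5],[0,0,0.5],[0,0,0],[0,0,0]], angular=[[0,0,-0.125],[0,0,-0.125],[0,0,-0.125],[0,0,-0.125],[0,0,-0.125],[0,0,-0.125],[0,0,-0.125],[0,0,-0.125],[0,0,0],[0,0,0]])

```text
clock: 5.55
position: [0.4709, -0.1549, 0.2908]
ee_rot: [-0.538, -3.095, -0.0]
force: [0.5, 0.6, -0.3]
width: 0.981
gripper_force: 0.0
```

```bash
python3 w.py w2; python3 - <<'E'
from h import *
P=[dict(np.load(f"w{i}.npz")) for i in(1,2)]
# knob top: dark disc centroid near predicted (z=.128)
cs=[]
for p in P:
    u=proj(p,[.469,-.153,.128]);g=p["frame"].max(2).astype(np.uint8)
    m=((g<60)*255).astype(np.uint8);m=cv2.morphologyEx(m,cv2.MORPH_CLOSE,np.ones((9,9)))
    n,L,S,C=cv2.connectedComponentsWithStats(m);i=L[int(u[1]),int(u[0])];print(u,S[i],C[i]);cs.append(C[i])
print(tri([ray(p,c/[640,480]) for p,c in zip(P,cs)]))
x,y=map(int,cs[1]);cr=P[1]["frame"][max(0,y-90):y+130,max(0,x-110):x+110,::-1]
cv2.imwrite("pics/c2.png",cv2.resize(cr,None,fx=2.7,fy=2.7));print(x-110,y-90)
E
```

```text
5.55 [-0.289  0.173  0.594  1.817 -0.104  1.183  1.564] [ 0.47093478 -0.15487106  0.29083311] [-5.38366048e-01 -3.09506674e+00 -1.13728079e-04] [ 0.46449944  0.59391097 -0.34376734] [ 0.00170153  0.01830105 -0.00905065]
[[0.338, 0.901, 0.272, 0.398], [0.941, -0.323, -0.099, -0.128], [-0.001, 0.29, -0.957, 0.448], [0.0, 0.0, 0.0, 1.0]] [[351.6, 0.0, 319.8], [0.0, 351.6, 245.8], [0.0, 0.0, 1.0]]
mill [(0.82, array([287.5, 219.6]), array([ 0.4773, -0.2021,  0.    ]))]
tower_top [(0.92, array([322.8, 215.2]), array([ 0.4691, -0.1511,  0.091 ])), (0.17, array([211.4, 256.4]), array([ 0.4711, -0.2784,  0.091 ]))]
knob_grip [(0.97, array([324.6, 221.1]), array([ 0.4699, -0.1498,  0.117 ])), (0.63, array([324.6, 215.7]), array([ 0.4649, -0.148 ,  0.117 ]))]
lever_pivot [(0.58, array([249. , 258.6]), array([ 0.4915, -0.2472,  0.073 ]))]
lever_peg [(0.86, array([212.3, 255.6]), array([ 0.4742, -0.2847,  0.073 ]))]
beaker [(0.79, array([387.4, 158. ]), array([ 0.4465, -0.0576,  0.    ]))]
[318.05631694 215.48961654] [ 297  187   44   45 1537] [318.30709174 208.60052049]
[321.18842912 223.97451913] [ 299  192   48   51 1841] [322.20097773 216.69038566]
(array([ 0.46888692, -0.15168318,  0.09766711]), [0.2, 0.2])
212 126
```

View pics/c2.png

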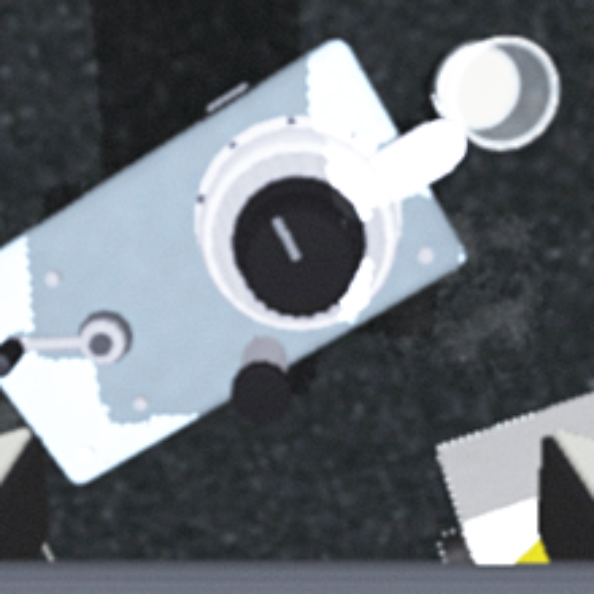

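>>> carry_out(claw=[9,9,9,9,9,9,9,9,9,9,9,9,9,9,9,9,9,9,9,9], delta_pos=[[0,0,1],[0,0,1],[0,0,1],[0,0,1],[0,0,1],[0,0,1],[0,0,1],[0,0,1],[0.2,0,1],[0.19,-0.03,1],[0,0,1],[0,0,1],[0,0,1],[0,0,1],[0,0,1],[0,0,1],[0,0,1],[0,0,1],[0,0,0.6],[0,0,0]], angular=[[0,0,0.1125],[0,0,0.1125],[0,0,0.1125],[0,0,0.1125],[0,0,0.1125],[0,0,0.1125],[0,0,0.1125],[0,0,0.1125],[0,0,0],[0,0,0],[0,0,0],[0,0,0],[0,0,0],[0,0,0],[0,0,0],[0,0,0],[0,0,0],[0,0,0],[0,0,0],[0,0,0]])

```text
clock: 7.9
position: [0.4689, -0.1511, 0.1039]
ee_rot: [-1.826, -2.555, 0.001]
force: [0.5, 0.2, 0.3]
width: 0.98
gripper_force: 0.0
```

```bash
python3 w.py w3
```

```text
7.9 [-0.28   0.423  0.643  2.071 -0.365  0.76   0.92 ] [ 0.4689155  -0.15109414  0.10387306] [-1.82591511e+00 -2.55501292e+00  1.14211559e-03] [0.53602919 0.20789054 0.33147285] [-0.03901543  0.00264566 -0.01305575]
[[0.946, 0.31, 0.092, 0.444], [0.323, -0.905, -0.275, -0.077], [-0.002, 0.29, -0.957, 0.261], [0.0, 0.0, 0.0, 1.0]] [[351.6, 0.0, 319.8], [0.0, 351.6, 245.8], [0.0, 0.0, 1.0]]
mill [(0.74, array([311.7, 299.5]), array([ 0.4778, -0.1972,  0.    ]))]
tower_top []
knob_grip [(0.88, array([319.4, 319.4]), array([ 0.4693, -0.1515,  0.117 ]))]
lever_pivot [(0.94, array([299. , 419.3]), array([ 0.4879, -0.2479,  0.073 ]))]
lever_peg []
beaker [(0.61, array([331.9, 112.8]), array([ 0.446 , -0.0577,  0.    ]))]
```

View pics/w3.png

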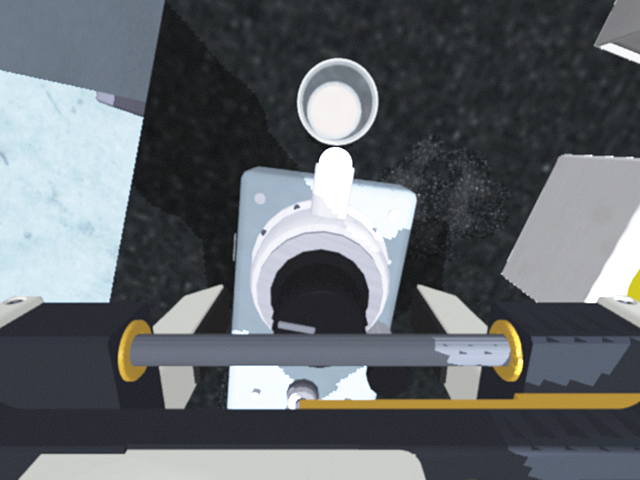

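>>> carry_out(claw=[6,4,3.8,3.6,3.6,3.6,3.6,3.6], delta_pos=[[0,0,0],[0,0,0],[0,0,0],[0,0,0],[0,0,0],[0,0,0],[0,0,0],[0,0,0]], angular=[[0,0,0],[0,0,0],[0,0,0],[0,0,0],[0,0,0],[0,0,0],[0,0,0],[0,0,0]], force=20)

```text
clock: 9.05
position: [0.4689, -0.1514, 0.1047]
ee_rot: [-1.827, -2.555, 0.001]
force: [-2.3, -0.5, 3.4]
width: 0.441
gripper_force: 20.0
```

```bash
cat > s.py <<'E'
from h import *
s=arm.observe();r=R.from_rotvec(s["ee_rot"]).as_matrix()
print(round(s["clock"],2),"q",np.round(s["joints"],3),"pos",s["position"].round(4),"yaw",round(float(np.degrees(np.arctan2(r[1,0],r[0,0]))),2),"F",s["force"].round(2),"M",s["ft_torque"].round(3),s["width"]*9.18,s["gripper_force"])
E
python3 s.py
```

```text
9.05 q [-0.28   0.422  0.644  2.07  -0.364  0.761  0.919] pos [ 0.4689 -0.1514  0.1047] yaw 108.88 F [-2.31 -0.55  3.41] M [-0.209  0.659  0.084] 4.045638547500956 20.00037472578697
```

>>> carry_out(claw=[3.6,3.6,3.6,3.6,3.6,3.6,3.6,3.6,3.6,3.6,3.6,3.6], delta_pos=[[0,0,0],[0,0,0],[0,0,0],[0,0,0],[0,0,0],[0,0,0],[0,0,0],[0,0,0],[0,0,0],[0,0,0],[0,0,0],[0,0,0]], angular=[[0,0,0.0524],[0,0,0.0524],[0,0,0.0524],[0,0,0.0524],[0,0,0.0524],[0,0,0.0524],[0,0,0.0524],[0,0,0.0524],[0,0,0.0524],[0,0,0.0524],[0,0,0],[0,0,0]])

```text
clock: 10.25
position: [0.4689, -0.1514, 0.1047]
ee_rot: [-2.425, -1.996, 0.001]
force: [-4.9, -1.0, 5.0]
width: 0.438
gripper_force: 20.0
```

```bash
python3 s.py
```

```text
10.25 q [-0.381  0.459  0.795  2.077 -0.463  0.787  0.504] pos [ 0.4689 -0.1514  0.1047] yaw 78.91 F [-4.88 -1.02  5.04] M [-0.31   0.959 -0.115] 4.025032191670283 20.000590671552345
```

>>> carry_out(claw=[3.6,3.6,3.6,3.6], delta_pos=[[0,0,0],[0,0,0],[0,0,0],[0,0,0]], angular=[[0,0,0.035],[0,0,0.035],[0,0,0],[0,0,0]])

```text
clock: 10.65
position: [0.4689, -0.1514, 0.1047]
ee_rot: [-2.496, -1.907, 0.001]
force: [-5.3, -1.8, 5.8]
width: 0.438
gripper_force: 20.0
```

```bash
python3 s.py
```

```text
10.65 q [-0.395  0.466  0.815  2.078 -0.477  0.792  0.447] pos [ 0.4689 -0.1514  0.1047] yaw 74.76 F [-5.34 -1.81  5.84] M [-0.472  1.179 -0.127] 4.019952274846357 20.001102701062337
```

>>> carry_out(claw=[3.6,3.6,3.6,3.6], delta_pos=[[0,0,0],[0,0,0],[0,0,0],[0,0,0]], angular=[[0,0,0.035],[0,0,0.035],[0,0,0],[0,0,0]])

```text
clock: 11.05
position: [0.4689, -0.1514, 0.1047]
ee_rot: [-2.561, -1.818, 0.001]
force: [-6.1, -1.8, 6.1]
width: 0.439
gripper_force: 20.0
```

```bash
python3 s.py
```

```text
11.05 q [-0.407  0.472  0.836  2.079 -0.491  0.796  0.393] pos [ 0.4689 -0.1514  0.1047] yaw 70.75 F [-6.06 -1.81  6.11] M [-0.445  1.189 -0.1  ] 4.027159331336205 20.00098267919384
```

```bash
cat > rib.py <<'E'
from h import *
import sys
def rib(p):
    g=cv2.cvtColor(p["frame"],cv2.COLOR_RGB2GRAY)[265:333,262:380]
    k=((g>70)*255).astype(np.uint8)
    n,L,S,C=cv2.connectedComponentsWithStats(k);out=[]
    for i in range(1,n):
        x,y,w,h,a=S[i]
        if 20<a<700 and x>5 and x+w<113 and y>2: 
            yy,xx=np.where(L==i);l=cv2.fitLine(np.c_[xx,yy].astype(np.float32),cv2.DIST_L2,0,.01,.01).ravel()
            # direction on plane z=.128 in world
            a0=np.array([l[2]+262,l[3]+265]);a1=a0+l[:2]*15
            w0,w1=[atz(ray(p,q/[640,480]),.129) for q in(a0,a1)];d=w1-w0
            out.append((a,C[i].round(1)+[262,265],"world ang mod180",round(float(np.degrees(np.arctan2(d[1],d[0]))%180),1),w0.round(4)))
    return out
if __name__=="__main__":
    for f in sys.argv[1:-1]: print(rib(dict(np.load(f))))
    p=arm.get_image("wrist");np.savez(sys.argv[-1],**p);cv2.imwrite(f"pics/{sys.argv[-1]}.png",p["frame"][...,::-1]);print(rib(p))
    cv2.imwrite("pics/cr_"+sys.argv[-1]+".png",cv2.resize(p["frame"][200:400,200:440,::-1],None,fx=2,fy=2))
E
python3 rib.py w3.npz w4; python3 s.py
```

```text
[(np.int32(296), array([295.4, 327.1]), 'world ang mod180', 8.4, array([ 0.4588, -0.152 ,  0.129 ]))]
[(np.int32(284), array([296., 326.]), 'world ang mod180', 149.2, array([ 0.4608, -0.1456,  0.129 ]))]
11.1 q [-0.407  0.472  0.836  2.079 -0.491  0.796  0.393] pos [ 0.469  -0.1514  0.1047] yaw 70.75 F [-5.35 -1.23  5.96] M [-0.399  1.215 -0.127] 4.010823028092562 20.000758096575737
```

>>> carry_out(claw=[3.6,3.6,3.6], delta_pos=[[0,0,0],[0,0,0],[0,0,0]], angular=[[0,0,0.035],[0,0,0],[0,0,0]])

```text
clock: 11.4
position: [0.4689, -0.1514, 0.1047]
ee_rot: [-2.592, -1.774, 0.001]
force: [-5.2, -1.1, 5.8]
width: 0.439
gripper_force: 20.0
```

```bash
python3 s.py
```

```text
11.4 q [-0.414  0.475  0.846  2.079 -0.498  0.799  0.366] pos [ 0.4689 -0.1514  0.1047] yaw 68.76 F [-5.17 -1.05  5.83] M [-0.439  1.255  0.009] 4.029659381072984 20.001846626400948
```

>>> carry_out(claw=[3.6,3.6,3.6], delta_pos=[[0,0,0],[0,0,0],[0,0,0]], angular=[[0,0,0.035],[0,0,0],[0,0,0]])

```text
clock: 11.7
position: [0.4689, -0.1514, 0.1047]
ee_rot: [-2.623, -1.728, 0.001]
force: [-5.2, -1.4, 5.9]
width: 0.44
gripper_force: 20.0
```

```bash
python3 s.py
```

```text
11.7 q [-0.42   0.479  0.856  2.08  -0.505  0.802  0.339] pos [ 0.4689 -0.1514  0.1047] yaw 66.75 F [-5.19 -1.35  5.93] M [-0.398  1.253  0.038] 4.043510913679785 20.001534938346595
```

>>> carry_out(claw=[3.6,3.6,3.6], delta_pos=[[0,0,0],[0,0,0],[0,0,0]], angular=[[0,0,0.035],[0,0,0],[0,0,0]])

```text
clock: 12.0
position: [0.4689, -0.1514, 0.1047]
ee_rot: [-2.653, -1.682, 0.001]
force: [-5.3, -1.1, 5.2]
width: 0.437
gripper_force: 20.0
```

```bash
python3 s.py
```

```text
12.0 q [-0.426  0.482  0.866  2.08  -0.512  0.804  0.312] pos [ 0.4689 -0.1514  0.1047] yaw 64.75 F [-5.29 -1.14  5.21] M [-0.455  1.258 -0.051] 4.0095750470728655 20.001580839743838
```

>>> carry_out(claw=[3.6,3.6,3.6], delta_pos=[[0,0,0],[0,0,0],[0,0,0]], angular=[[0,0,0.035],[0,0,0],[0,0,0]])

```text
clock: 12.3
position: [0.4689, -0.1514, 0.1047]
ee_rot: [-2.682, -1.635, 0.001]
force: [-5.1, -1.8, 5.7]
width: 0.434
gripper_force: 20.0
```

```bash
python3 s.py; python3 rib.py w5; python3 s.py
```

```text
12.3 q [-0.432  0.486  0.877  2.08  -0.52   0.807  0.284] pos [ 0.4689 -0.1514  0.1047] yaw 62.73 F [-5.09 -1.82  5.68] M [-4.140e-01  1.239e+00 -1.000e-03] 3.98082802133294 20.001102093374357
[(np.int32(292), array([296.2, 326.2]), 'world ang mod180', 141.2, array([ 0.4617, -0.1445,  0.129 ]))]
12.35 q [-0.432  0.486  0.877  2.08  -0.52   0.807  0.284] pos [ 0.4689 -0.1514  0.1047] yaw 62.73 F [-5.28 -0.97  5.37] M [-0.362  1.23  -0.038] 4.041498288506981 20.000967371743172
```

>>> carry_out(claw=[3.6,3.6,3.6], delta_pos=[[0,0,0],[0,0,0],[0,0,0]], angular=[[0,0,0.035],[0,0,0],[0,0,0]])

```text
clock: 12.65
position: [0.4689, -0.1514, 0.1047]
ee_rot: [-2.71, -1.588, 0.001]
force: [-4.9, -1.6, 5.8]
width: 0.439
gripper_force: 20.0
```

```bash
python3 s.py; python3 rib.py w6
```

```text
12.65 q [-0.439  0.489  0.887  2.081 -0.527  0.81   0.258] pos [ 0.4689 -0.1514  0.1047] yaw 60.74 F [-4.94 -1.61  5.83] M [-0.439  1.224 -0.035] 4.031066659540469 20.001356267603114
[(np.int32(295), array([296.2, 326.2]), 'world ang mod180', 139.2, array([ 0.462 , -0.1443,  0.129 ]))]
```

>>> carry_out(claw=[3.6,3.6,3.6,3.6,3.6], delta_pos=[[0,0,0],[0,0,0],[0,0,0],[0,0,0],[0,0,0]], angular=[[0,0,0.0524],[0,0,0.0524],[0,0,0.0524],[0,0,0.0524],[0,0,0]])

```text
clock: 13.2
position: [0.4689, -0.1514, 0.1047]
ee_rot: [-2.863, -1.294, 0.001]
force: [-5.6, -1.2, 6.6]
width: 0.438
gripper_force: 20.0
```

```bash
python3 s.py
```

```text
13.2 q [-0.475  0.513  0.948  2.083 -0.572  0.828  0.096] pos [ 0.4689 -0.1514  0.1047] yaw 48.64 F [-5.61 -1.2   6.64] M [-0.35   1.296  0.024] 4.023987791083719 20.002177777932957
```

>>> carry_out(claw=[3.6,3.6,3.6], delta_pos=[[0,0,0],[0,0,0],[0,0,0]], angular=[[0,0,0.035],[0,0,0],[0,0,0]])

```text
clock: 13.5
position: [0.4689, -0.1514, 0.1047]
ee_rot: [-2.884, -1.246, 0.001]
force: [-6.0, -1.1, 6.2]
width: 0.439
gripper_force: 20.0
```

```bash
python3 s.py
```

```text
13.5 q [-0.48   0.517  0.958  2.083 -0.579  0.831  0.07 ] pos [ 0.4689 -0.1514  0.1047] yaw 46.72 F [-5.97 -1.07  6.2 ] M [-0.384  1.27   0.008] 4.032912752458555 20.00115234288387
```

>>> carry_out(claw=[3.6,3.6,3.6], delta_pos=[[0,0,0],[0,0,0],[0,0,0]], angular=[[0,0,0.035],[0,0,0],[0,0,0]])

```text
clock: 13.8
position: [0.4689, -0.1514, 0.1047]
ee_rot: [-2.905, -1.195, 0.001]
force: [-4.6, -0.8, 6.8]
width: 0.439
gripper_force: 20.0
```

```bash
python3 s.py;python3 rib.py w7
```

```text
13.8 q [-0.486  0.522  0.968  2.084 -0.586  0.835  0.044] pos [ 0.4689 -0.1514  0.1047] yaw 44.72 F [-4.63 -0.84  6.82] M [-0.381  1.332 -0.   ] 4.027830302358265 20.00083950930275
[(np.int32(306), array([296.2, 326.3]), 'world ang mod180', 123.4, array([ 0.4642, -0.1425,  0.129 ]))]
```

>>> carry_out(claw=[3.6,3.6,3.6,3.6,3.6,3.6], delta_pos=[[0,0,0],[0,0,0],[0,0,0],[0,0,0],[0,0,0],[0,0,0]], angular=[[0,0,0.0524],[0,0,0.0524],[0,0,0.0524],[0,0,0.0524],[0,0,0.0175],[0,0,0]])

```text
clock: 14.45
position: [0.4689, -0.1514, 0.1047]
ee_rot: [-3.022, -0.857, 0.001]
force: [-5.9, -2.0, 5.8]
width: 0.439
gripper_force: 20.0
```

```bash
python3 s.py
```

```text
14.45 q [-0.521  0.552  1.033  2.086 -0.636  0.86  -0.129] pos [ 0.4689 -0.1514  0.1047] yaw 31.67 F [-5.93 -2.    5.81] M [-0.337  1.344 -0.053] 4.028765831091418 20.00107849831693
```

>>> carry_out(claw=[3.6,3.6,3.6], delta_pos=[[0,0,0],[0,0,0],[0,0,0]], angular=[[0,0,0.035],[0,0,0],[0,0,0]])

```text
clock: 14.75
position: [0.4689, -0.1514, 0.1047]
ee_rot: [-3.037, -0.805, 0.001]
force: [-5.8, -0.7, 6.1]
width: 0.438
gripper_force: 20.0
```

```bash
python3 s.py
```

```text
14.75 q [-0.526  0.557  1.043  2.086 -0.643  0.864 -0.155] pos [ 0.4689 -0.1514  0.1047] yaw 29.7 F [-5.79 -0.72  6.1 ] M [-0.38   1.383 -0.036] 4.021609644078107 20.000831955112517
```

>>> carry_out(claw=[3.6,3.6,3.6], delta_pos=[[0,0,0],[0,0,0],[0,0,0]], angular=[[0,0,0.035],[0,0,0],[0,0,0]])

```text
clock: 15.05
position: [0.4689, -0.1514, 0.1047]
ee_rot: [-3.05, -0.752, 0.001]
force: [-5.5, -0.7, 7.3]
width: 0.438
gripper_force: 20.0
```

```bash
python3 s.py;python3 rib.py w8
```

```text
15.05 q [-0.531  0.562  1.053  2.086 -0.651  0.868 -0.182] pos [ 0.4689 -0.1514  0.1047] yaw 27.7 F [-5.53 -0.66  7.31] M [-0.362  1.365 -0.04 ] 4.0202326496679675 20.000804476439953
[(np.int32(307), array([296.2, 326.4]), 'world ang mod180', 106.4, array([ 0.467 , -0.1415,  0.129 ]))]
```

>>> carry_out(claw=[3.6,3.6,3.6], delta_pos=[[0,0,0],[0,0,0],[0,0,0]], angular=[[0,0,0.035],[0,0,0],[0,0,0]])

```text
clock: 15.4
position: [0.4689, -0.1514, 0.1047]
ee_rot: [3.063, 0.699, -0.001]
force: [-5.7, -1.5, 7.2]
width: 0.433
gripper_force: 20.0
```

```bash
python3 s.py
```

```text
15.4 q [-0.535  0.567  1.063  2.087 -0.659  0.872 -0.208] pos [ 0.4689 -0.1514  0.1047] yaw 25.7 F [-5.66 -1.55  7.22] M [-0.402  1.382  0.011] 3.97719135028021 20.000749794999138
```

>>> carry_out(claw=[3.6,3.6,3.6], delta_pos=[[0,0,0],[0,0,0],[0,0,0]], angular=[[0,0,0.035],[0,0,0],[0,0,0]])

```text
clock: 15.7
position: [0.4689, -0.1514, 0.1047]
ee_rot: [3.075, 0.645, -0.001]
force: [-5.8, -0.1, 5.6]
width: 0.437
gripper_force: 20.0
```

```bash
python3 s.py;python3 rib.py w9
```

```text
15.7 q [-0.54   0.572  1.072  2.087 -0.666  0.877 -0.235] pos [ 0.4689 -0.1514  0.1047] yaw 23.69 F [-5.81 -0.05  5.59] M [-0.374  1.392  0.038] 4.007939351739639 20.000644368119538
[(np.int32(301), array([296.3, 326.4]), 'world ang mod180', 102.4, array([ 0.4678, -0.1413,  0.129 ]))]
```

>>> carry_out(claw=[3.6,3.6,3.6,3.6,3.6], delta_pos=[[0,0,0],[0,0,0],[0,0,0],[0,0,0],[0,0,0]], angular=[[0,0,0.0524],[0,0,0.0524],[0,0,0.0524],[0,0,0.0524],[0,0,0]])

```text
clock: 16.25
position: [0.4689, -0.1514, 0.1047]
ee_rot: [3.125, 0.317, -0.001]
force: [-6.0, -0.3, 7.9]
width: 0.44
gripper_force: 20.0
```

```bash
python3 s.py
```

```text
16.25 q [-0.568  0.605  1.131  2.088 -0.713  0.906 -0.395] pos [ 0.4689 -0.1514  0.1047] yaw 11.57 F [-5.99 -0.31  7.94] M [-0.225  1.427 -0.165] 4.039996118151727 20.00158900162205
```

>>> carry_out(claw=[3.6,3.6,3.6], delta_pos=[[0,0,0],[0,0,0],[0,0,0]], angular=[[0,0,0.035],[0,0,0],[0,0,0]])

```text
clock: 16.55
position: [0.4689, -0.1514, 0.1047]
ee_rot: [3.13, 0.265, -0.001]
force: [-5.2, -0.6, 5.9]
width: 0.439
gripper_force: 20.0
```

```bash
python3 s.py
```

```text
16.55 q [-0.571  0.611  1.14   2.089 -0.72   0.91  -0.42 ] pos [ 0.4689 -0.1514  0.1047] yaw 9.68 F [-5.2  -0.58  5.86] M [-0.335  1.435 -0.011] 4.026540732044064 20.000668703578413
```

>>> carry_out(claw=[3.6,3.6,3.6], delta_pos=[[0,0,0],[0,0,0],[0,0,0]], angular=[[0,0,0.035],[0,0,0],[0,0,0]])

```text
clock: 16.85
position: [0.469, -0.1514, 0.1047]
ee_rot: [3.134, 0.211, -0.001]
force: [-5.7, -0.5, 7.2]
width: 0.435
gripper_force: 20.0
```

```bash
python3 s.py
```

```text
16.85 q [-0.575  0.617  1.149  2.089 -0.727  0.915 -0.447] pos [ 0.469  -0.1514  0.1047] yaw 7.71 F [-5.74 -0.51  7.18] M [-0.344  1.441  0.275] 3.993023484292307 20.000936260912567
```

>>> carry_out(claw=[3.6,3.6,3.6], delta_pos=[[0,0,0],[0,0,0],[0,0,0]], angular=[[0,0,0.02],[0,0,0],[0,0,0]])

```text
clock: 17.15
position: [0.469, -0.1514, 0.1047]
ee_rot: [3.136, 0.18, -0.001]
force: [-6.4, -1.4, 5.4]
width: 0.439
gripper_force: 20.0
```

```bash
python3 s.py;python3 rib.py w10
```

```text
17.15 q [-0.578  0.62   1.154  2.089 -0.731  0.918 -0.462] pos [ 0.469  -0.1514  0.1047] yaw 6.59 F [-6.39 -1.37  5.43] M [-0.372  1.431  0.399] 4.027497972428527 20.00090395566076
[(np.int32(289), array([296.3, 326.8]), 'world ang mod180', 86.4, array([ 0.4707, -0.1413,  0.129 ]))]
```

>>> carry_out(claw=[3.6,3.6,3.6,3.6,3.6,3.6,3.6,3.6,3.6,3.6,3.6,3.6,3.6,3.6,3.6,3.6,3.6,3.6,3.6,3.6], delta_pos=[[0,0,0],[0,0,0],[0,0,0],[0,0,0],[0,0,0],[0,0,0],[0,0,0],[0,0,0],[0,0,0],[0,0,0],[0,0,0],[0,0,0],[0,0,0],[0,0,0],[0,0,0],[0,0,0],[0,0,0],[0,0,0],[0,0,0],[0,0,0]], angular=[[0,0,-0.08],[0,0,-0.08],[0,0,-0.08],[0,0,-0.08],[0,0,-0.08],[0,0,-0.08],[0,0,-0.08],[0,0,-0.08],[0,0,-0.08],[0,0,-0.08],[0,0,-0.08],[0,0,-0.08],[0,0,-0.08],[0,0,-0.08],[0,0,-0.08],[0,0,-0.08],[0,0,-0.08],[0,0,-0.08],[0,0,-0.08],[0,0,0]])

```text
clock: 19.2
position: [0.4689, -0.1512, 0.1047]
ee_rot: [-2.148, -2.292, 0.0]
force: [-5.1, -1.4, 5.3]
width: 0.442
gripper_force: 20.0
```

```bash
python3 s.py;python3 rib.py w11
```

```text
19.2 q [-0.331  0.438  0.718  2.074 -0.412  0.773  0.707] pos [ 0.4689 -0.1512  0.1047] yaw 93.72 F [-5.1  -1.37  5.26] M [-0.397  1.255  0.091] 4.058134846842603 20.001740836305544
[(np.int32(297), array([296.2, 326.2]), 'world ang mod180', 172.4, array([ 0.4592, -0.1494,  0.129 ]))]
```

>>> carry_out(claw=[3.6,3.6,3.6,3.6,3.6,3.6,3.6,3.6,3.6,3.6,3.6,3.6], delta_pos=[[0,0,0],[0,0,0],[0,0,0],[0,0,0],[0,0,0],[0,0,0],[0,0,0],[0,0,0],[0,0,0],[0,0,0],[0,0,0],[0,0,0]], angular=[[0,0,-0.0625],[0,0,-0.0625],[0,0,-0.0625],[0,0,-0.0625],[0,0,-0.0625],[0,0,-0.0625],[0,0,-0.0625],[0,0,-0.0625],[0,0,-0.0625],[0,0,-0.0625],[0,0,0],[0,0,0]])

```text
clock: 20.45
position: [0.4689, -0.1513, 0.1047]
ee_rot: [-1.344, -2.839, -0.0]
force: [-5.4, -2.2, 5.8]
width: 0.441
gripper_force: 20.0
```

```bash
python3 s.py;python3 rib.py w12
```

```text
20.45 q [-0.208  0.403  0.541  2.065 -0.301  0.75   1.208] pos [ 0.4689 -0.1513  0.1047] yaw 129.33 F [-5.43 -2.24  5.81] M [-0.268  1.227  0.073] 4.0491951087911575 20.003291526809335
[(np.int32(313), array([296.4, 326. ]), 'world ang mod180', 28.5, array([ 0.4599, -0.1555,  0.129 ]))]
```

>>> carry_out(claw=[4.3,5.5,7,8,8.5,8.5], delta_pos=[[0,0,0],[0,0,0],[0,0,0],[0,0,0],[0,0,0],[0,0,0]], angular=[[0,0,0],[0,0,0],[0,0,0],[0,0,0],[0,0,0],[0,0,0]])

```text
clock: 21.1
position: [0.4695, -0.1511, 0.1047]
ee_rot: [1.34, 2.841, 0.0]
force: [0.6, 1.3, 0.6]
width: 0.853
gripper_force: 0.0
```

```bash
python3 s.py;python3 rib.py w13
```

```text
21.1 q [-0.208  0.403  0.54   2.065 -0.301  0.749  1.21 ] pos [ 0.4695 -0.1511  0.1047] yaw 129.51 F [0.58 1.33 0.6 ] M [-0.043 -0.022  0.019] 7.827649687337705 0.0
[(np.int32(316), array([295.1, 325.3]), 'world ang mod180', 28.0, array([ 0.4599, -0.1555,  0.129 ]))]
```

>>> carry_out(claw=[8.5,8.5,8.5,8.5,8.5,8.5,8.5,8.5,8.5,8.5,6,4,3.2,3.2,3.2,3.2], delta_pos=[[0,0,-2],[0,0,-2],[0,0,-2],[0,0,-2],[0,0,-2],[0,0,0],[0,0,0],[0,0,0],[0,0,0],[0,0,0],[-2.63,-0.46,0],[-2.63,-0.46,0],[-2.63,-0.46,0],[-2.63,-0.46,0],[-2.63,-0.46,0],[0,0,0]], angular=[[0,0,0],[0,0,0],[0,0,0],[0,0,0],[0,0,0],[0,0,0.094],[0,0,0.094],[0,0,0.094],[0,0,0.094],[0,0,0.094],[0,0,0],[0,0,0],[0,0,0],[0,0,0],[0,0,0],[0,0,0]])

```text
clock: 22.75
position: [0.4748, -0.2885, 0.205]
ee_rot: [1.969, 2.445, -0.003]
force: [-0.1, 0.2, 0.0]
width: 0.455
gripper_force: 0.0
```

```bash
python3 w.py w14;python3 s.py
```

```text
22.75 [-0.078  0.395  0.723  1.817 -0.297  1.04   0.974] [ 0.47480024 -0.28854604  0.20498363] [ 1.96930895  2.4454413  -0.00294254] [-0.0684251   0.18725989  0.02851103] [-0.03274632  0.05181666 -0.00893469]
[[0.977, 0.204, 0.061, 0.459], [0.213, -0.934, -0.287, -0.211], [-0.001, 0.293, -0.956, 0.362], [0.0, 0.0, 0.0, 1.0]] [[351.6, 0.0, 319.8], [0.0, 351.6, 245.8], [0.0, 0.0, 1.0]]
mill [(0.73, array([342.8, 129. ]), array([ 0.4784, -0.1985,  0.    ]))]
tower_top [(0.88, array([354.7,  51.7]), array([ 0.4697, -0.1509,  0.091 ]))]
knob_grip [(0.95, array([359.3,  47.4]), array([ 0.4708, -0.1538,  0.117 ])), (0.2, array([345.5, 372.2]), array([ 0.5178, -0.3861,  0.117 ]))]
lever_pivot [(0.75, array([347.5, 193.7]), array([ 0.4899, -0.2494,  0.073 ]))]
lever_peg []
beaker []
23.1 q [-0.084  0.392  0.72   1.82  -0.297  1.041  0.972] pos [ 0.4759 -0.2834  0.2047] yaw 102.67 F [-0.48 -0.07 -0.2 ] M [-0.081  0.067  0.017] 3.2272095719726415 0.0
```

View pics/w14.png

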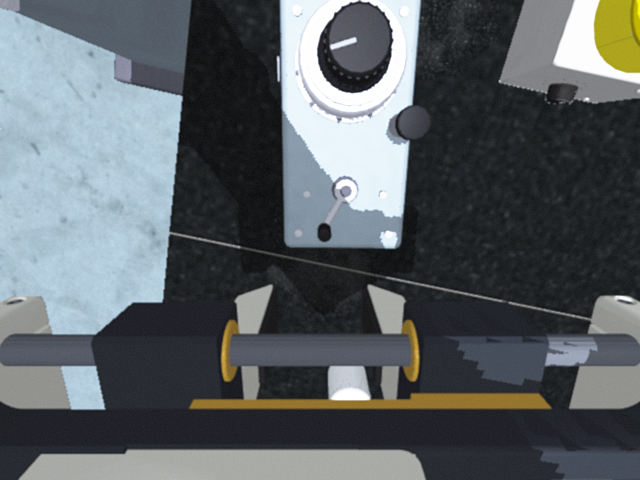

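```bash
python3 - <<'E'
from h import *
P=[dict(np.load(f"w{i}.npz")) for i in(1,2,14)]
r=[ray(p,np.array(c)/[640,480]) for p,c in zip(P,[(301,305.2),(212.3,255.6),(324,231)])]
print("peg",tri(r),tri(r[::2]),[atz(x,.073).round(4) for x in r])
v=[ray(p,np.array(c)/[640,480]) for p,c in zip(P,[(318,280),(249,258.6),(346.5,190)])]
print("piv",tri(v),[atz(x,.073).round(4) for x in v])
p=arm.get_image("wrist");np.savez("w15",**p)
g=cv2.cvtColor(p["frame"],cv2.COLOR_RGB2GRAY);u=proj(p,[.4755,-.2845,.073]);print(u)
x,y=map(int,u);cv2.imwrite("pics/c15.png",cv2.resize(p["frame"][y-60:y+60,x-80:x+80,::-1],None,fx=4,fy=4,interpolation=cv2.INTER_CUBIC));print(x-80,y-60)
for l in("lever_peg","lever_pivot"):
  for a in arm.place_of(l,p): print(l,a["conf"],atz(ray(p,a["centre"]),.073))
  for a in arm.look_for(l,p)[:1]: print(l,a["conf"],np.array(a["centre"])*[640,480])
E
```

```text
peg (array([ 0.47665189, -0.28646919,  0.06852455]), [0.8, 1.5, 1.7]) (array([ 0.47691665, -0.28358571,  0.07622044]), [0.7, 0.7]) [array([ 0.4764, -0.2851,  0.073 ]), array([ 0.4742, -0.2846,  0.073 ]), array([ 0.4778, -0.2844,  0.073 ])]
piv (array([ 0.4895746 , -0.24592539,  0.07525831]), [1.0, 1.4, 1.5]) [array([ 0.49  , -0.2458,  0.073 ]), array([ 0.4915, -0.2472,  0.073 ]), array([ 0.4883, -0.2467,  0.073 ])]
[318.70990808 236.50306782]
238 176
lever_peg 0.58 [333.376 203.904]
lever_pivot 0.62 [ 0.48966793 -0.25059287  0.073     ]
lever_pivot 0.92 [344.    120.384]
```

View pics/c15.png

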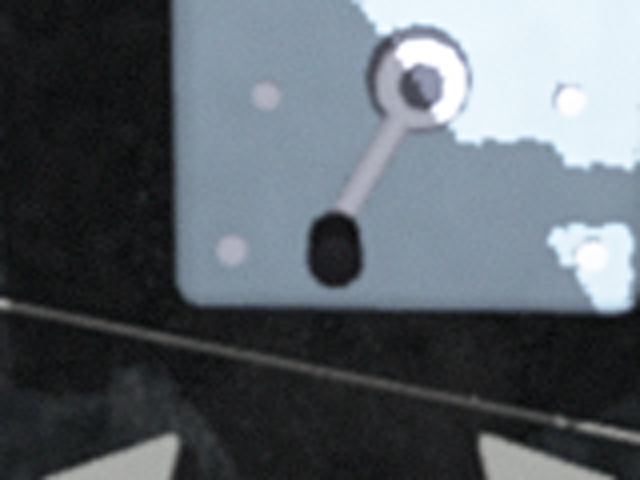

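>>> carry_out(claw=[3.2,3.2,3.2,3.2,3.2,3.2,3.2,3.2,3.2,3.2], delta_pos=[[-0.2,0.14,0],[0,0,2],[0,0,2],[0,0,2],[0,0,2],[0,0,2],[0,0,1],[0,0,0],[0,0,0],[0,0,0]], angular=[[0,0,0],[0,0,0],[0,0,0],[0,0,0],[0,0,0],[0,0,0],[0,0,0],[0,0,0],[0,0,0],[0,0,0]])

```text
clock: 24.35
position: [0.478, -0.2866, 0.0957]
ee_rot: [1.964, 2.45, 0.001]
force: [-0.1, -0.0, -0.7]
width: 0.349
gripper_force: 0.0
```

```bash
python3 s.py; python3 - <<'E'
from h import *
p=arm.get_image("wrist");cv2.imwrite("pics/w16.png",p["frame"][150:450,120:520,::-1])
print(proj(p,[.4777,-.285,.083])-[120,150])
E
```

```text
24.35 q [-1.000e-03  5.300e-01  6.320e-01  1.926e+00 -4.220e-01  8.180e-01
  1.079e+00] pos [ 0.478  -0.2866  0.0957] yaw 102.58 F [-0.12 -0.01 -0.74] M [-0.099  0.081  0.018] 3.199738062962694 0.0
[199.15791182 141.64923925]
```

View pics/w16.png

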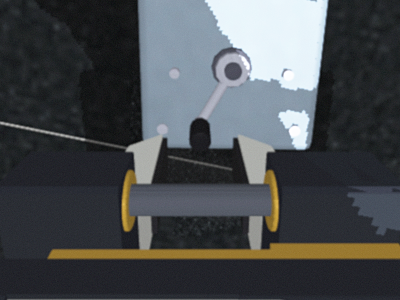

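>>> carry_out(claw=[3.2,3.2,3.2,2.6,2,2,2], delta_pos=[[0.1,0,1],[0,0,1],[0,0,0.6],[0,0,0],[0,0,0],[0,0,0],[0,0,0]], angular=[[0,0,0],[0,0,0],[0,0,0],[0,0,0],[0,0,0],[0,0,0],[0,0,0]], force=5)

```text
clock: 25.1
position: [0.4774, -0.2854, 0.069]
ee_rot: [1.964, 2.451, 0.0]
force: [-0.7, -0.8, 0.8]
width: 0.221
gripper_force: 0.0
```

```bash
python3 s.py
```

```text
25.1 q [ 0.02   0.566  0.603  1.948 -0.455  0.765  1.105] pos [ 0.4774 -0.2854  0.069 ] yaw 102.58 F [-0.72 -0.78  0.77] M [-0.069  0.056  0.033] 2.030121524827281 0.0
```

>>> carry_out(claw=[2,2,2,2,2,2,2], delta_pos=[[0,0.4,0],[-0.19,0.46,0],[-0.19,0.46,0],[-0.07,0.49,0],[-0.06,0.49,0],[0,0,0],[0,0,0]], angular=[[0,0,0],[0,0,0],[0,0,0],[0,0,0],[0,0,0],[0,0,0],[0,0,0]])

```text
clock: 25.8
position: [0.5013, -0.2844, 0.0686]
ee_rot: [-1.963, -2.452, -0.001]
force: [0.1, 0.5, -1.0]
width: 0.215
gripper_force: 0.0
```

```bash
python3 s.py
```

```text
25.8 q [ 0.011  0.593  0.6    1.897 -0.461  0.792  1.083] pos [ 0.5013 -0.2844  0.0686] yaw 102.64 F [ 0.14  0.55 -1.  ] M [-0.12  -0.001  0.024] 1.9746149320399637 0.0
```

>>> carry_out(claw=[2,2,2,2,2,2,2,2], delta_pos=[[0.06,0.49,0],[0.07,0.49,0],[0.19,0.46,0],[0.19,0.46,0],[0.38,0.54,0],[0.47,0.47,0],[0,0,0],[0,0,0]], angular=[[0,0,0],[0,0,0],[0,0,0],[0,0,0],[0,0,0],[0,0,0],[0,0,0],[0,0,0]])

```text
clock: 26.6
position: [0.5262, -0.2649, 0.0687]
ee_rot: [-1.964, -2.451, -0.0]
force: [-1.7, -1.1, 0.9]
width: 0.218
gripper_force: 1.2
```

```bash
python3 s.py; python3 rib.py w17; python3 - <<'E'
from h import *
p=dict(np.load("w17.npz"));cv2.imwrite("pics/c17.png",p["frame"][150:450,120:520,::-1])
E
```

```text
26.6 q [-0.032  0.611  0.601  1.864 -0.465  0.81   1.033] pos [ 0.5262 -0.2649  0.0687] yaw 102.61 F [-1.67 -1.11  0.85] M [-0.229  0.522 -0.027] 1.997192611151655 1.1675246804952621
[]
```

View pics/c17.png

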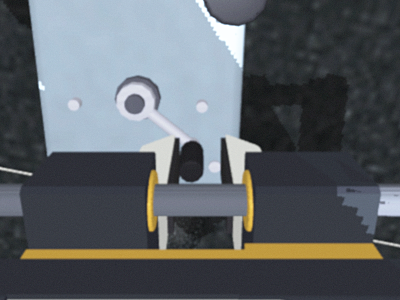

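>>> carry_out(claw=[2,2,2,2,2], delta_pos=[[0.15,0.2,0],[0.15,0.2,0],[0,0.1,0],[0,0,0],[0,0,0]], angular=[[0,0,0],[0,0,0],[0,0,0],[0,0,0],[0,0,0]])

```text
clock: 27.15
position: [0.5281, -0.2639, 0.0686]
ee_rot: [-1.967, -2.448, 0.005]
force: [-8.4, -8.7, 2.5]
width: 0.258
gripper_force: 5.0
```

```bash
python3 s.py
```

```text
27.15 q [-0.038  0.614  0.604  1.86  -0.463  0.812  1.024] pos [ 0.5281 -0.2639  0.0686] yaw 102.43 F [-8.45 -8.69  2.51] M [-1.808  1.913  0.116] 2.3674270697199513 5.000792741775513
```

>>> carry_out(claw=[2,2.4,3.2,3.2,3.2,3.2,3.2,3.2,3.2,3.2,3.2,3.2,3.2], delta_pos=[[-0.15,-0.2,0],[-0.15,-0.3,0],[0,-0.2,0],[0,-0.1,0],[0,0,-1],[0,0,-2],[0,0,-2],[0,0,-3],[0,0,-3],[0,0,-3],[-1,0,-2],[-1,0,0],[0,0,0]], angular=[[0,0,0],[0,0,0],[0,0,0],[0,0,0],[0,0,0],[0,0,0],[0,0,0],[0,0,0],[0,0,0],[0,0,0],[0,0,0],[0,0,0],[0,0,0]])

```text
clock: 28.45
position: [0.5278, -0.287, 0.2293]
ee_rot: [1.965, 2.449, -0.0]
force: [-0.6, -0.8, -0.9]
width: 0.346
gripper_force: 0.0
```

```bash
python3 w.py w18; python3 - <<'E'
from h import *
p=dict(np.load("w18.npz"));cv2.imwrite("pics/c18.png",cv2.resize(p["frame"][0:300,150:550,::-1],None,fx=2,fy=2))
print("exp peg",proj(p,[.5247,-.2666,.073]),"piv",proj(p,[.490,-.2482,.073]))
E
```

```text
28.45 [-0.084  0.451  0.721  1.674 -0.323  1.137  0.942] [ 0.52778296 -0.2869566   0.22934601] [ 1.96491122e+00  2.44915404e+00 -5.19968778e-07] [-0.63479174 -0.80096319 -0.88969552] [-0.07337489  0.11502459 -0.03844925]
[[0.976, 0.207, 0.063, 0.511], [0.216, -0.934, -0.285, -0.21], [0.0, 0.292, -0.956, 0.386], [0.0, 0.0, 0.0, 1.0]] [[351.6, 0.0, 319.8], [0.0, 351.6, 245.8], [0.0, 0.0, 1.0]]
mill [(0.82, array([289. , 116.8]), array([ 0.4756, -0.1961,  0.    ])), (0.6, array([285.1,  47. ]), array([ 0.4596, -0.1338,  0.    ]))]
tower_top [(0.71, array([284.6,  44.6]), array([ 0.471 , -0.1503,  0.091 ])), (0.29, array([290.8, 115.7]), array([ 0.4852, -0.1983,  0.091 ]))]
knob_grip [(0.8, array([281.1,  37.6]), array([ 0.4715, -0.152 ,  0.117 ]))]
lever_pivot [(0.67, array([286.7, 178.3]), array([ 0.4901, -0.2492,  0.073 ])), (0.36, array([282.9,  47.3]), array([ 0.4676, -0.1488,  0.073 ]))]
lever_peg [(0.72, array([318.3, 202.9]), array([ 0.5219, -0.2645,  0.073 ]))]
beaker []
exp peg [320.8293005  205.86192355] piv [286.83986429 177.19316624]
```

View pics/c18.png

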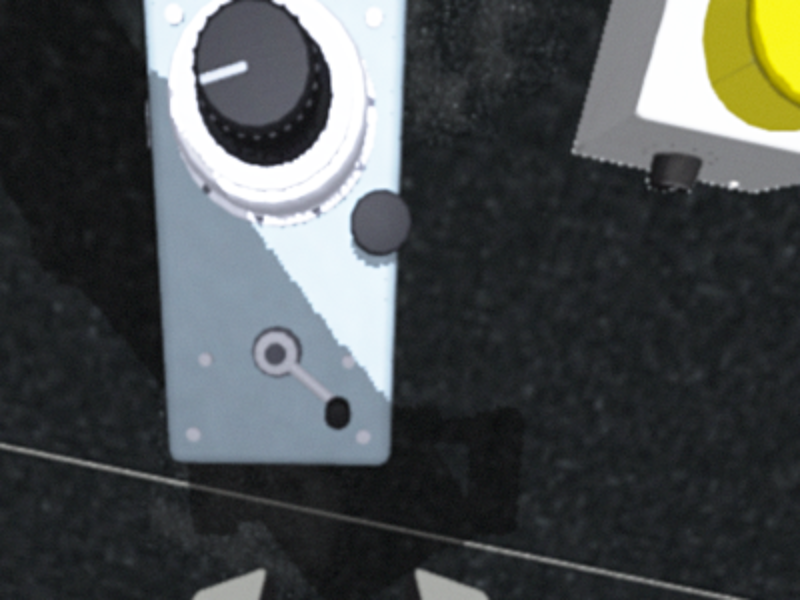

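>>> carry_out(claw=[2,1,0,0,0,0,0,0,0,0,0], delta_pos=[[-0.3,0,0],[-0.3,0,2],[0,0,2],[0,0,2],[0,0,2],[0,0,2],[0,0,2],[0,0,2],[0,0,1.8],[0,0,0],[0,0,0]], angular=[[0,0,0],[0,0,0],[0,0,0],[0,0,0],[0,0,0],[0,0,0],[0,0,0],[0,0,0],[0,0,0],[0,0,0],[0,0,0]])

```text
clock: 29.9
position: [0.5289, -0.2919, 0.0709]
ee_rot: [-1.965, -2.451, 0.001]
force: [0.3, -0.1, 0.4]
width: 0.007
gripper_force: 0.0
```

```bash
cat >> s.py <<'E'
d=s["position"][:2]-np.array([.490,-.2486]);t=np.radians(12.6);c,q=np.cos(t),np.sin(t)
print("rel pivot, tool y, x mm:",1000*(d[0]*c+d[1]*q),1000*(-d[0]*q+d[1]*c),"F tool y,x",s["force"][0]*c+s["force"][1]*q,-s["force"][0]*q+s["force"][1]*c)
E
python3 s.py
```

```text
29.9 q [ 0.01   0.63   0.607  1.825 -0.47   0.835  1.07 ] pos [ 0.5289 -0.2919  0.0709] yaw 102.57 F [ 0.31 -0.11  0.44] M [-0.068  0.017  0.021] 0.06799499805688844 0.0
rel pivot, tool y, x mm: 28.498310955582834 -50.70613670975791 F tool y,x 0.28072925555556977 -0.17344659229511022
```

Expected contact at x ≈ −40 mm if the lever is at its end. Push gently.

>>> carry_out(claw=[0,0,0,0,0,0], delta_pos=[[0.3,0,0],[0.3,0,0],[0.3,0,0],[0.2,0,0],[0,0,0],[0,0,0]], angular=[[0,0,0],[0,0,0],[0,0,0],[0,0,0],[0,0,0],[0,0,0]])

```text
clock: 30.5
position: [0.5274, -0.2828, 0.0717]
ee_rot: [1.963, 2.447, -0.002]
force: [1.4, -5.1, -0.7]
width: 0.006
gripper_force: 3.0
```

```bash
python3 s.py
```

```text
30.5 q [-0.009  0.619  0.61   1.843 -0.469  0.823  1.058] pos [ 0.5274 -0.2828  0.0717] yaw 102.54 F [ 1.45 -5.14 -0.66] M [-1.372 -0.371  0.038] 0.05746517434079982 2.95807421207428
rel pivot, tool y, x mm: 29.08073440585727 -41.54796778339781 F tool y,x 0.2937089694184001 -5.327769312117471
```

>>> carry_out(claw=[0,0,0,0], delta_pos=[[0.1,0,0],[0.1,0,0],[0,0,0],[0,0,0]], angular=[[0,0,0],[0,0,0],[0,0,0],[0,0,0]])

```text
clock: 30.9
position: [0.5274, -0.2824, 0.072]
ee_rot: [1.962, 2.445, -0.003]
force: [3.2, -10.5, -3.4]
width: 0.004
gripper_force: 5.1
```

```bash
python3 s.py
```

```text
30.9 q [-0.012  0.618  0.612  1.845 -0.468  0.819  1.055] pos [ 0.5274 -0.2824  0.072 ] yaw 102.5 F [  3.21 -10.48  -3.36] M [-2.397 -0.675  0.055] 0.03888185467840451 5.124915540218353
rel pivot, tool y, x mm: 29.067707307943415 -41.17695064835104 F tool y,x 0.8484267317463843 -10.93204028351912
```

>>> carry_out(claw=[0,0,0,0,0,0,0,0,0,0,0,0], delta_pos=[[-0.5,0,0],[-0.8,0,0],[-0.5,0,0],[0,0,-2],[0,0,-2],[0,0,-3],[0,0,-3],[0,0,-3],[0,0,-3],[0,0,0],[0,0,0],[0,0,0]], angular=[[0,0,0],[0,0,0],[0,0,0],[0,0,0],[0,0,0],[0,0,0],[0,0,0],[0,0,0],[0,0,0],[0,0,0],[0,0,0],[0,0,0]])

```text
clock: 32.1
position: [0.5296, -0.296, 0.2297]
ee_rot: [-1.963, -2.45, 0.0]
force: [-0.5, 0.4, -0.0]
width: 0.007
gripper_force: 0.0
```

```bash
python3 w.py w19; python3 - <<'E'
from h import *
p=dict(np.load("w19.npz"));u=proj(p,[.47,-.1515,.129]);print(u)
x,y=map(int,u);x0,y0=max(0,x-26),max(0,y-26)
g=cv2.cvtColor(p["frame"],cv2.COLOR_RGB2GRAY)[y0:y+22,x0:x+26]
n,L,S,C=cv2.connectedComponentsWithStats(((g>130)*255).astype(np.uint8))
for i in range(1,n):
    if S[i][4]<15 or S[i][4]>150: continue
    yy,xx=np.where(L==i);l=cv2.fitLine(np.c_[xx,yy].astype(np.float32),2,0,.01,.01).ravel();a=np.array([l[2]+x0,l[3]+y0])
    w=[atz(ray(p,q/[640,480]),.129) for q in(a,a+l[:2]*15)];d=w[1]-w[0];print(S[i],np.degrees(np.arctan2(d[1],d[0]))%180,w[0].round(4))
E
```

```text
32.1 [-0.065  0.464  0.72   1.655 -0.329  1.149  0.959] [ 0.5295735  -0.29597537  0.22971924] [-1.96339846e+00 -2.45031762e+00  1.28120902e-04] [-0.50667002  0.4169121  -0.01889156] [-0.02990224 -0.00309023  0.06627909]
[[0.976, 0.209, 0.061, 0.513], [0.217, -0.934, -0.283, -0.22], [-0.002, 0.289, -0.957, 0.387], [0.0, 0.0, 0.0, 1.0]] [[351.6, 0.0, 319.8], [0.0, 351.6, 245.8], [0.0, 0.0, 1.0]]
mill [(0.63, array([290.6, 107.7]), array([ 0.4765, -0.1957,  0.    ]))]
tower_top [(0.72, array([283.7,  34. ]), array([ 0.4702, -0.1522,  0.091 ]))]
knob_grip []
lever_pivot [(0.73, array([286.4, 167.6]), array([ 0.4893, -0.249 ,  0.073 ]))]
lever_peg [(0.74, array([319.7, 192.6]), array([ 0.5224, -0.2639,  0.073 ])), (0.52, array([284.9, 167.4]), array([ 0.488 , -0.2491,  0.073 ]))]
beaker []
[277.70326374  15.67070766]
[  0  15  24  12 143] 28.281074949682832 [ 0.4608 -0.1563  0.129 ]
```

Knob is at 28.3° (sixth click expected at 28.4°), the lever is on its end stop, and the arm is clear.

```bash
python3 -c "
from cell import arm
print(arm.sign_off())"
```

```text
the job is handed in; nothing more can be done
None
```

The job is handed in at about 32 s: the knob met its stop five clicks clockwise (peak about 0.40 N m, above the advised 0.25 but below the 0.5 slip limit), was turned back six clicks and measures 28.3° against 28.4° expected, the lock lever is against its end stop, and the arm is clear; I saw no contact with the surrounding things but did not re-measure them, and no verdict was returned.

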